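# Unclamp a board test fixture and hold its gate open

### The job

Open the board test fixture for a colleague who needs both hands to take out the board: first swing the red-gripped clamp lever on its side up until it stands upright, then lift the gate by its black front handle and hold it open at 45 degrees. Nothing props the gate and it must not be let fall, so the program finishes with the gripper still holding the handle there. Leave the lever upright, the board in its nest and the other things on the bench where they are.

Things in the scene. Friction and masses are not known exactly. Their poses are not given: they have to be found in the camera images.
- fixture: The fixture (all sizes here in mm): grey box 260 deep (x) x 300 wide (y), its tan top plate 80 above the bench, with an aluminium-framed clear gate on top. It is fixed to the bench but its place and yaw vary. Origin: centre of the underside, on the bench. Its own -x is the front (roughly towards the robot), z up. Seen from the robot its +y side is on the left.
- gate (a joint): Gate angle in rad: 0 = closed and level, grows as the front edge rises, 0.785 = 45 degrees open, stop at 1.75. The gate weighs about 0.5 to 1.0 kg and falls shut from any angle below about 1.5. It cannot be raised while the lever's hook is over its latch pin (lever below about 0.6).
- gate_hinge (a point): Middle of the gate's hinge axis, at (120, 0, 106) mm in the fixture's frame; the axis runs along the fixture's y. The gate's frame is 12 thick and reaches 250 forward of the axis.
- gate_handle (a point): Black bow handle on the gate's front edge: a round bar 12 in diameter, 130 long along the fixture's y, on two arms at its ends. Origin: centre of the bar, in the gate's mid plane, 295 mm from the hinge axis and 45 forward of the gate's edge (39 clear between bar and edge, 118 clear between the arms). Its frame turns with the gate; at gate angle a the bar lies 295 cos(a) in front of and 295 sin(a) above the hinge axis. Being round, it can turn between the fingers.
- clamp_lever (a joint): Clamp lever angle in rad: 0 = arm level, pointing to the front (clamped); 1.571 = arm upright (released); stop at 1.92. Starts between 0 and 0.3. Stiff: it stays where it is left and takes about 2 to 4 N at the grip.
- lever_pivot (a point): The lever's pivot on the fixture's right-hand side (its -y side), at (-60, -165, 55) mm in the fixture's frame; the axis runs along the fixture's y.
- lever_grip (a point): Middle of the lever's red round grip: 16 in diameter, 66 long along the fixture's y, sticking out sideways from the arm's end, 125 mm from the pivot axis and 52 mm further to -y than lever_pivot. At lever angle a it lies 125 cos(a) in front of and 125 sin(a) above the pivot axis. The flat steel arm is 18 wide and 7 thick, at the grip's inner end.
- board: Green circuit board 110 x 160 x 2.4 (parts up to 10 high) lying loose in the nest under the gate. Origin: centre of its underside, 84 mm above the bench.
- flux_bottle: Bystander: white bottle with yellow cap, 40 in diameter, 105 high, standing to the left of the fixture. Origin: centre of its underside.
- reel: Bystander: flat component reel, 100 in diameter, 12 high, lying to the left of the fixture. Origin: centre of its underside.
- screwdriver: Bystander: small screwdriver with green handle, 170 long, lying to the right of the fixture, beyond the lever. Origin: its underside.

How it is judged:
On the way, in this order (a step that is already met when the one before it is completed fails the run):
1. the clamp lever stands upright (within 10 degrees) and the gate is still closed (value of joint clamp_lever between 1.396 and 1.746 rad and value of joint gate below 0.08 rad), for 0.2 s.
2. the gate is held by its handle at 45 degrees (within 6) (value of joint gate between 0.68 and 0.89 rad and (contact force between the fingers and gate_c1 above 1.5 N or contact force between the fingers and gate_c2 above 1.5 N or contact force between the fingers and gate_c3 above 1.5 N)), for 0.3 s.
At the end, for the whole second after the job is handed in: Fingers press on the gate handle (over 1.5 N), gate still at 45 degrees within 6, clamp lever upright within 10 degrees, board in its nest (moved under 6 mm), bottle, reel and screwdriver within 20 mm of where they were and not touching the fixture (all of step 2 and value of joint clamp_lever between 1.396 and 1.746 rad and velocity of joint gate between -0.08 and 0.08 rad/s and z of board in the frame of fixture between 0.081 and 0.087 m and distance of board from where it was at the start of the episode below 0.006 m and distance of each of flux_bottle, reel, screwdriver from where it was at the start of the episode below 0.02 m and contact force between fixture and flux_bottle below 0.2 N and contact force between fixture and reel below 0.2 N and contact force between fixture and screwdriver below 0.2 N); the arm keeps its last pose, push and grip.
It fails at once if the gate is let fall (faster than 3 rad/s downwards) (velocity of joint gate below -3 rad/s).
It fails at once if the flux bottle is moved by more than 20 mm (distance of flux_bottle from where it was at the start of the episode above 0.02 m).
It fails at once if the reel is moved by more than 20 mm (distance of reel from where it was at the start of the episode above 0.02 m).
It fails at once if the screwdriver is moved by more than 20 mm (distance of screwdriver from where it was at the start of the episode above 0.02 m).
It also fails if it takes over 48 s, if anything falls off the work surface, if the arm or the gripper's body presses on something with over 40 N, if the wrist force passes 120 N, or if a joint passes its speed limit or range.

### The arm

A 6-joint arm with a two-finger parallel gripper is mounted at the origin on the work surface. World frame = base frame: x ahead of the robot, y to its left, z up, the work surface at z = 0. Lengths are in m, angles in rad, forces in N, time in s.
With the tool pointing down it reaches from about 0.2 to 0.875 m from the base axis. Payload 3.4 kg.
Tool frame: the origin (TCP) lies between the finger pads; the fingertips stand 25 mm ahead of it and the grasp point (between the pads) lies 6 mm ahead of it (r.nose_length is the z of the fingertips in the tool frame, in m); z points along the fingers, x is the direction in which the jaws open and shut, and the axes are right-handed (so a half turn about z gives the same grasp; the last joint's range is limited). The gripper opens to 94 mm and grips with 3 to 60 N. Pads are 16 mm wide; open, the fingers measure 119 mm over their backs; the gripper's body (75 mm by 177 mm) begins 78 mm behind the grasp point.
Start: joints at [1.214, 0.276, 1.505, -0, 1.361, -0.121], TCP at [0.134, 0.559, 0.2] pointing down, gripper open.
Joint ranges: [-2.89, 2.89], [-0.75, 2.08], [0.22, 2.7], [-1.18, 4.32], [0.11, 2.71], [-2.7, 2.7]. Speed limits (rad/s): [2.57, 2.57, 3.14, 3.14, 3.14, 3.14].

### API

Orientations are given as a unit quaternion [w, x, y, z].
In Python, from plant import r, gripper_to, inverse_kinematics, vision, models, telemetry gives the robot as it stands. Calls block until the motion is done:
- r.move_to(position, orientation): joint-space move of the TCP to a pose.
- r.move_l(position, rot=None, vel=0.15, guard=None): straight line of the TCP; rot=None keeps the orientation; vel is the mean speed in m/s. With guard (N) it stops when the force on the tool has changed by that much, and returns True; else False.
- r.movej(angles): joint-space move.
- gripper_to(opening, f_grip=None): finger opening in m; f_grip is the grip in N (None keeps the last); returns when the fingers have stopped.
- r.hold(seconds).
- inverse_kinematics(position, orientation): joint angles nearest the present ones, or None.
- vision.snapshot(name): name is "side" or "top"; returns the picture (420x560x3 uint8, red, green, blue); there is no depth.
- vision.get_calibration(name): a dict with "fx", "fy", "cx", "cy" (pixels), "D" ([k1, k2, p1, p2, k3] as OpenCV has them; the pictures are not rectified), "position" and "orientation" of the camera in the world. Camera axes: x right, y down, z forward; pixel columns grow to the right and rows downward; lengths in m; the calibration is good to about 2 mm. A picture is of the moment at which its call begins. get_calibration takes no time and is no camera call.
A pose or a line that the arm cannot do raises r.PlanningError and nothing moves.
- r.sign_off(): hands the job in, once; it reports no verdict.
Trained networks look in the newest picture that a camera, given by its name, has taken for a name from the list of things; names that differ only in an ending like _2 or _b are one class to them, and where a whole thing is asked for, a point or a joint stands for the part that bears it (a point fixed in the world has none). Each returns a list of dicts, best first, with "score" (0 to 1); they miss things now and then, are a little off and sometimes report something else, mostly with a low value. They report only what shows in the picture. A call takes as long as a camera call.
- models.boxes_of(thing, camera): "at" ([x, y, z] in m, in world coordinates, good to about 4 mm: the middle of the surface that is visible of it).
- models.regions_of(thing, camera): "pixels" (420x560 bool, what is visible of it).
- models.mark_of(thing, camera): "at" ([x, y, z] in m, in world coordinates, good to about 4 mm: a listed point, or the origin of a listed thing).
Readings, each from a call of its own:
- telemetry.current_t(): time.
- telemetry.current_joints(): joint angles.
- telemetry.current_dq(): joint speeds.
- telemetry.current_joint_efforts(): joint torques, N m.
- telemetry.current_ee_pos(): TCP position.
- telemetry.current_tool_rot(): TCP orientation.
- telemetry.current_wrist_force(): force on the tool from outside, world axes, zero at the start.
- telemetry.current_torque(): the same for the moment, N m.
- telemetry.current_opening(): finger opening in m.
Only numpy, scipy, OpenCV 4.12 (cv2) and the standard library are available. Lean on these libraries where they do the work, as an engineer would, in place of code of your own. Each camera call takes 0.05 s, during which the arm holds its last target.

## Working session

There is one attempt and no reset: what is moved stays moved. The work goes in short steps, each a Python script; the robot and the scene stay as the last script left them, time stands still between calls to the robot, and variables do not carry over. Pictures are saved under pics/ and viewed, and the job is handed in when it is done.

```bash
ls; mkdir -p pics; python3 - <<'E'
from plant import r, vision, models, telemetry
import cv2
for c in ["side","top"]:
    im=vision.snapshot(c); cv2.imwrite(f"pics/{c}0.png",im[:,:,::-1])
    k=vision.get_calibration(c); print(c,k)
    for t in ["fixture","gate_hinge","gate_handle","lever_pivot","lever_grip","board","flux_bottle","reel","screwdriver"]:
        print(t,[( [round(float(v),4) for v in d["at"]],round(float(d["score"]),2)) for d in models.mark_of(t,c)[:2]])
print(telemetry.current_t(), telemetry.current_tool_rot())
E
```

```text
pics
side {'fx': 501.23581770777986, 'fy': 501.23581770777986, 'cx': 275.99964744524056, 'cy': 198.80121340663186, 'D': array([-0.00741246,  0.        ,  0.        ,  0.        ,  0.        ]), 'position': array([0.36317224, 0.67743541, 0.95311306]), 'orientation': array([ 0.06200679, -0.17392634,  0.92790605, -0.32387521])}
fixture [([0.6718, 0.0708, -0.0005], 0.75)]
gate_hinge [([0.7993, 0.0549, 0.1046], 0.67)]
gate_handle [([0.5017, 0.0929, 0.1058], 0.67)]
lever_pivot [([0.5915, -0.0847, 0.0555], 0.85)]
lever_grip [([0.4656, -0.1174, 0.0645], 0.65), ([0.6451, -0.2794, -0.0026], 0.44)]
board []
flux_bottle [([0.567, 0.3112, -0.0001], 0.88), ([0.693, 0.2935, -0.0046], 0.41)]
reel [([0.6923, 0.2919, -0.0009], 0.6)]
screwdriver [([0.6447, -0.2817, 0.0003], 0.89)]
top {'fx': 491.67002201057454, 'fy': 491.67002201057454, 'cx': 277.9101920266726, 'cy': 208.88460652543506, 'D': array([-0.1050217,  0.       ,  0.       ,  0.       ,  0.       ]), 'position': array([0.43029061, 0.06815341, 1.3657013 ]), 'orientation': array([-0.04600587,  0.70911835, -0.70112094,  0.05885623])}
fixture [([0.6768, 0.0719, -0.0004], 0.68)]
gate_hinge [([0.7941, 0.0558, 0.1019], 0.8)]
gate_handle [([0.5029, 0.0995, 0.1045], 0.82), ([0.6892, 0.2997, -0.0003], 0.46)]
lever_pivot [([0.5974, -0.084, 0.0544], 0.79)]
lever_grip [([0.4695, -0.125, 0.0646], 0.57), ([0.5677, 0.31, 0.0031], 0.21)]
board []
flux_bottle [([0.5673, 0.3098, 0.0022], 0.67), ([0.6902, 0.2944, 0.0016], 0.17)]
reel [([0.6907, 0.2975, 0.0026], 0.73), ([0.5954, -0.0836, 0.0553], 0.23)]
screwdriver [([0.6417, -0.2792, -0.0006], 0.63)]
1.0 [-3.26775864e-05  7.85365768e-01  6.19031992e-01  5.10292227e-05]
```

View pics/side0.png

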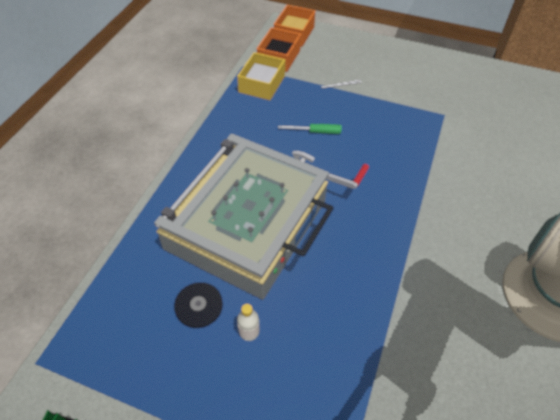

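View pics/top0.png

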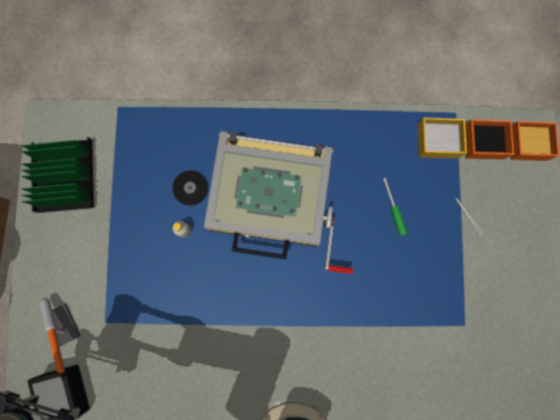

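The two pictures agree. The handle bar is at about (318,228) in the side view and (260,255) in the top view. The red grip is at (362,174) and (341,269). The lever is down and the bystanders are clear of it. Next I'll fit the fixture pose from all the marks and overlay it on the pictures.

```bash
cat > h.py <<'E'
import numpy as np, cv2
from scipy.spatial.transform import Rotation as R
def Rq(q): return R.from_quat([q[1],q[2],q[3],q[0]])
def proj(P,k):
    Rm=Rq(k["orientation"]).as_matrix().T; t=-Rm@k["position"]
    K=np.array([[k["fx"],0,k["cx"]],[0,k["fy"],k["cy"]],[0,0,1]])
    return cv2.projectPoints(np.atleast_2d(np.asarray(P,float)),cv2.Rodrigues(Rm)[0],t,K,np.array(k["D"]))[0][:,0]
def W(p,f):
    x,y,th=f[:3];c,s=np.cos(th),np.sin(th);p=np.asarray(p,float)
    return np.stack([x+c*p[...,0]-s*p[...,1],y+s*p[...,0]+c*p[...,1],p[...,2]],-1)
HG=lambda a,y=0:np.array([.120-.295*np.cos(a),y,.106+.295*np.sin(a)])
LG=lambda a,y=0:np.array([-.060-.125*np.cos(a),-.217+y,.055+.125*np.sin(a)])
def marks(v,m,names,cams=("side","top")):
    out=[]
    for c in cams:
        v.snapshot(c)
        for t in names:
            d=m.mark_of(t,c)
            if d and d[0]["score"]>.5: out.append((t,c,np.array(d[0]["at"])))
    return out
E
python3 - <<'E'
from plant import r, vision, models, telemetry
from h import *
from scipy.optimize import least_squares
ms=marks(vision,models,["fixture","gate_hinge","gate_handle","lever_pivot","lever_grip"])
ims={c:vision.snapshot(c) for c in("side","top")}
ks={c:vision.get_calibration(c) for c in ims}
def loc(t,a): return {"fixture":np.zeros(3),"gate_hinge":np.array([.12,0,.106]),"gate_handle":HG(0),"lever_pivot":np.array([-.06,-.165,.055]),"lever_grip":LG(a)}[t]
# red grip centroid
red={}
for c,im in ims.items():
    hsv=cv2.cvtColor(im,cv2.COLOR_RGB2HSV)
    m=(((hsv[...,0]<8)|(hsv[...,0]>172))&(hsv[...,1]>150)&(hsv[...,2]>80)).astype(np.uint8)
    n,l,st,ce=cv2.connectedComponentsWithStats(m)
    p=proj(W(LG(.08),(.674,.071,-.13)),ks[c])[0]
    i=1+np.argmin(np.linalg.norm(ce[1:]-p,axis=1)); red[c]=ce[i]; print(c,"red",ce[i],st[i],"pred",p)
def res(f):
    e=[(W(loc(t,f[3]),f)-p)/.004 for t,c,p in ms]
    e+=[(proj(W(LG(f[3]),f),ks[c])[0]-red[c])/1.0 for c in ims]
    return np.concatenate(e)
s=least_squares(res,[.674,.071,-.13,.08],loss="soft_l1")
print(s.x, "cost",s.cost); print(np.round(res(s.x),1))
np.save("fit.npy",s.x); f=s.x
for c,im in ims.items():
    S=5; o=cv2.resize(im,None,fx=S,fy=S,interpolation=cv2.INTER_CUBIC)
    def ln(a,b,col):
        q=proj(W(np.array([a,b]),f),ks[c]); q=((q+.5)*S).astype(int); cv2.line(o,tuple(map(int,q[0])),tuple(map(int,q[1])),col,1)
    ln(HG(0,-.065),HG(0,.065),(255,0,255)); ln(LG(f[3],-.033),LG(f[3],.033),(0,255,255))
    for a,b in [((-.13,-.15),(-.13,.15)),((-.13,.15),(.13,.15)),((-.13,-.15),(.13,-.15)),((.13,-.15),(.13,.15))]:
        ln((*a,.08),(*b,.08),(255,255,0))
    u=proj(W(np.array([-.1,-.06,.08]),f),ks[c])[0]*S
    x0=int(max(0,u[0]-400));y0=int(max(0,u[1]-300))
    cv2.imwrite(f"pics/ov_{c}1.png",o[y0:y0+600,x0:x0+800,::-1]); print(c,x0,y0)
E
```

```text
side red [361.02150538 173.2688172 ] [355 165  13  18  93] pred [360.42849366 174.47840378]
top red [340.336 269.2  ] [329 266  24   8 125] pred [340.00653409 270.37867389]
[ 0.67515163  0.0702643  -0.12809271  0.0849924 ] cost 5.479987324221501
[-0.   0.4 -0.5 -0.6 -0.9  0.6 -0.6  0.8 -0.1  0.2 -0.   0.3  0.8 -0.4
  0.2  0.5  0.4 -0.2  0.5  0.   0.5 -0.6 -1.5 -0.8 -1.1 -0.9  0.3  0.3
  0.7  0.4 -1.1  0.5  0.1  0.6]
side 1089 713
top 1030 847
```

View pics/ov_side1.png

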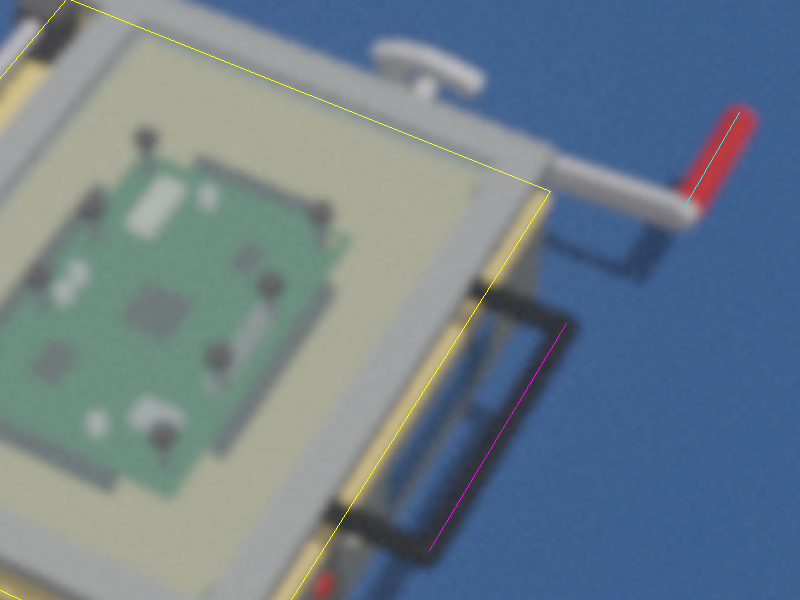

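View pics/ov_top1.png

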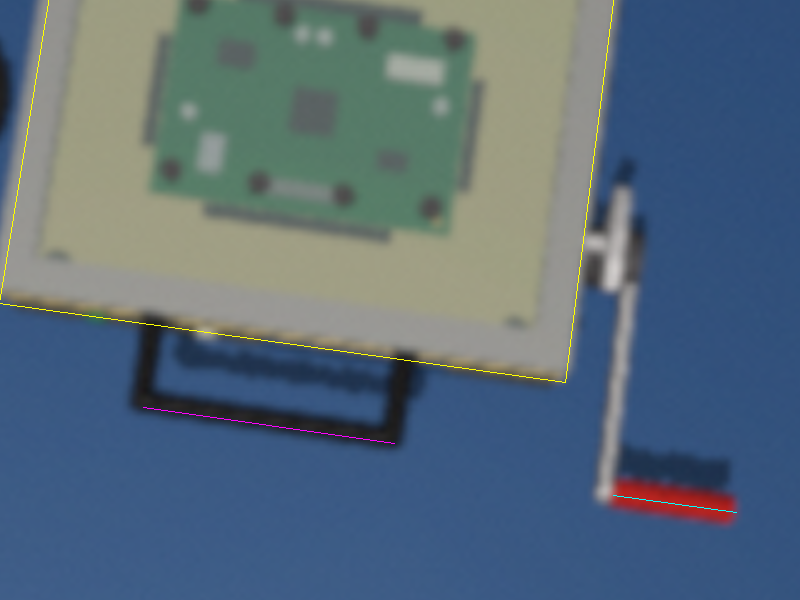

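The overlay fits to within about 2 px: the bar appears slightly off, about 8 zoomed px in both views. I'll measure the bar centre-line with profiles and refit.

```bash
cat > fit2.py <<'E'
from plant import r, vision, models, telemetry
from h import *
from scipy.optimize import least_squares
from scipy.ndimage import map_coordinates
f=np.load("fit.npy")
ims={c:vision.snapshot(c) for c in("side","top")}
ks={c:vision.get_calibration(c) for c in ims}
def cl(c,g0,g1,kind):
    im=ims[c].astype(float); a,b=proj(W(np.array([g0,g1]),f),ks[c])
    d=(b-a)/np.linalg.norm(b-a); n=np.array([-d[1],d[0]]); s=np.arange(-7,7.01,.25); out=[]; prof=[]
    for u in np.linspace(.2,.8,13):
        p=a+u*(b-a)+s[:,None]*n
        v=[map_coordinates(im[...,i],[p[:,1],p[:,0]],order=1) for i in range(3)]
        prof.append(-v[2] if kind=="dark" else v[0]-v[2])
    pr=np.mean(prof,0); return s,pr,n,(a+b)/2
for c in ims:
    for nm,g0,g1,k in [("bar",HG(0,-.065),HG(0,.065),"dark"),("grip",LG(f[3],-.033),LG(f[3],.033),"red")]:
        s,pr,n,m=cl(c,g0,g1,k)
        print(c,nm,"n",n.round(2),"mid",m.round(1)); print(np.round(pr[::2]).astype(int))
E
python3 fit2.py
```

```text
side bar n [-0.86 -0.52] mid [316.9 229.4]
[-144 -144 -144 -143 -141 -137 -131 -121 -108  -94  -80  -69  -62  -60
  -59  -60  -62  -67  -75  -85  -95 -105 -112 -117 -123 -127 -131 -132
 -132]
side grip n [-0.86 -0.51] mid [359.9 173.9]
[-81 -79 -74 -62 -43 -15  18  50  79 100 114 121 123 123 120 114 102  84
  57  26  -7 -36 -57 -71 -78 -80 -80 -81 -81]
top bar n [ 0.14 -0.99] mid [259.3 254. ]
[-132 -132 -132 -132 -131 -131 -131 -130 -128 -124 -115 -101  -83  -64
  -49  -40  -37  -37  -41  -52  -69  -88 -106 -118 -126 -129 -130 -130
 -129]
top grip n [ 0.14 -0.99] mid [340.5 269.8]
[-73 -73 -73 -73 -72 -70 -64 -50 -23  16  60 101 129 144 149 148 143 134
 120  97  67  32  -1 -25 -39 -45 -46 -46 -47]
```

Profiles: the bar is +0.2 px off in the side view and +1.2 px in the top view, so I shift x by +1.5 mm. The grip is within 0.7 px. I'll plan the whole path in IK first.

```bash
cat >> h.py <<'E'
def tool(f,flip=0,tilt=0):
    # z down; x along fixture +x (flip: -x); tilt>0: fingers lean to fixture +x
    th=f[2]; X=np.array([np.cos(th),np.sin(th),0])*(-1 if flip else 1); Z=np.array([0,0,-1.]); Y=np.cross(Z,X)
    M=np.stack([X,Y,Z],1); ax=np.array([-np.sin(th),np.cos(th),0])
    q=(R.from_rotvec(-tilt*ax)*R.from_matrix(M)).as_quat(); return np.array([q[3],q[0],q[1],q[2]])
def tcp(p,q): return np.asarray(p)-.006*Rq(q).apply([0,0,1])
E
python3 - <<'E'
from plant import r, inverse_kinematics as ik
from h import *
f=np.load("fit.npy"); f[0]+=.0015; np.save("fit.npy",f)
for fl in (0,1):
    q=tool(f,fl); print("flip",fl,Rq(q).as_matrix().round(2).tolist())
    P=[W(LG(f[3])+[0,0,.12],f)]+[W(LG(a),f) for a in np.linspace(f[3],1.571,4)]+[W(HG(0)+[0,0,.1],f)]+[W(HG(a),f) for a in (0,.4,.785)]
    for p in P:
        j=ik(tcp(p,q),q); print(p.round(3), None if j is None else np.round(j,2))
E
```

```text
flip 0 [[0.99, -0.13, 0.0], [-0.13, -0.99, -0.0], [0.0, 0.0, -1.0]]
[ 0.466 -0.121  0.186] [-0.4   0.14  1.71 -0.    1.3  -0.27]
[ 0.466 -0.121  0.066] [-0.4   0.25  1.89 -0.    1.   -0.27]
[ 0.486 -0.124  0.124] [-0.39  0.22  1.77 -0.    1.15 -0.26]
[ 0.531 -0.13   0.165] [-0.37  0.25  1.61 -0.    1.28 -0.24]
[ 0.589 -0.137  0.18 ] [-0.34  0.33  1.46 -0.    1.35 -0.22]
[0.503 0.093 0.206] [ 0.05  0.17  1.61 -0.    1.36  0.17]
[0.503 0.093 0.106] [ 0.05  0.25  1.78 -0.    1.12  0.17]
[0.526 0.09  0.221] [ 0.04  0.2   1.54 -0.    1.4   0.17]
[0.589 0.082 0.315] [ 0.02  0.27  1.23 -0.    1.65  0.15]
flip 1 [[-0.99, 0.13, 0.0], [0.13, 0.99, 0.0], [0.0, 0.0, -1.0]]
[ 0.466 -0.121  0.186] None
[ 0.466 -0.121  0.066] None
[ 0.486 -0.124  0.124] None
[ 0.531 -0.13   0.165] None
[ 0.589 -0.137  0.18 ] None
[0.503 0.093 0.206] None
[0.503 0.093 0.106] None
[0.526 0.09  0.221] None
[0.589 0.082 0.315] None
```

```bash
python3 - <<'E'
from plant import r, gripper_to, vision, telemetry as T
from h import *
f=np.load("fit.npy"); q=tool(f); off=np.array([0,-.004,0])
g=W(LG(f[3])+off,f)
r.move_to(tcp(g+[0,0,.12],q),q); gripper_to(.05)
print("guard",r.move_l(tcp(g,q),vel=.12,guard=8))
gripper_to(0.0,f_grip=12)
print(T.current_t(),T.current_opening(),T.current_ee_pos()-tcp(g,q),T.current_wrist_force())
for c in("side","top"): cv2.imwrite(f"pics/{c}2.png",vision.snapshot(c)[:,:,::-1])
E
```

```text
guard False
7.325 0.0004614298591218341 [-3.25126944e-06  9.48111652e-07 -2.75295794e-05] [ 0.78425227 -0.59381778  0.32858816]
```

```bash
python3 - <<'E'
import cv2
a=cv2.imread("pics/side2.png")[100:270,270:470]; b=cv2.imread("pics/top2.png")[200:370,250:450]
cv2.imwrite("pics/c2.png",cv2.resize(cv2.hconcat([a,b]),(800,340),interpolation=cv2.INTER_CUBIC))
E
```

```text
(no output)
```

View pics/c2.png

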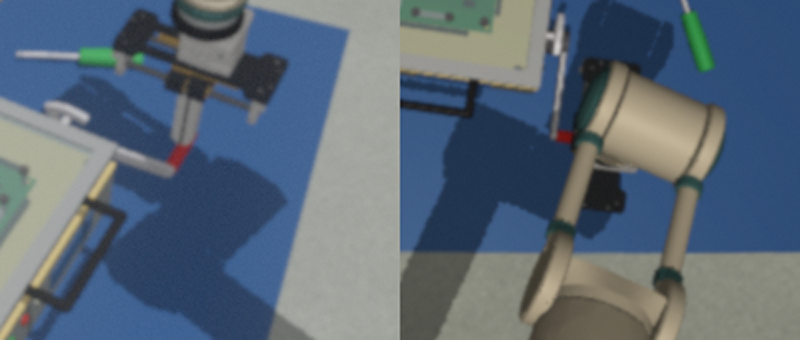

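```bash
python3 - <<'E'
from plant import r, vision, models, telemetry as T
from h import *
f=np.load("fit.npy")
p=T.current_ee_pos(); Z=Rq(T.current_tool_rot()).apply([0,0,1]); print(p,Z,T.current_opening(),r.nose_length)
tiles=[]
for c in("side","top"):
    im=vision.snapshot(c);k=vision.get_calibration(c)
    for t in("lever_grip","lever_pivot"): print(c,t,[(np.round(d["at"],4),round(d["score"],2)) for d in models.mark_of(t,c)[:2]])
    tip=proj([p+.025*Z,p-.04*Z,W(LG(f[3]),f)],k); print(c,tip.round(1))
    S=8;o=cv2.resize(im,None,fx=S,fy=S,interpolation=cv2.INTER_CUBIC)
    for u,col in zip(tip,[(0,255,0),(0,255,255),(255,255,0)]): cv2.circle(o,tuple(int(v) for v in (u+.5)*S),4,col,2)
    x,y=(tip[0]*S).astype(int); tiles.append(o[y-250:y+250,x-200:x+200])
cv2.imwrite("pics/c3.png",np.hstack(tiles)[:,:,::-1])
E
```

```text
[ 0.46537857 -0.1253171   0.07159203] [-4.16524031e-05  2.69401256e-05 -9.99999999e-01] 0.0005297075635538813 0.025
side lever_grip [(array([ 0.4642, -0.1165,  0.0677]), 0.77), (array([ 0.6715,  0.0708, -0.001 ]), 0.18)]
side lever_pivot [(array([ 0.5914, -0.0845,  0.0541]), 0.63)]
side [[359.  177.8]
 [362.6 159.2]
 [359.3 173.6]]
top lever_grip [(array([ 0.4674, -0.1221,  0.0659]), 0.62)]
top lever_pivot [(array([ 0.5972, -0.0799,  0.0546]), 0.86)]
top [[340.9 269.6]
 [344.6 268.9]
 [340.5 269.2]]
```

View pics/c3.png

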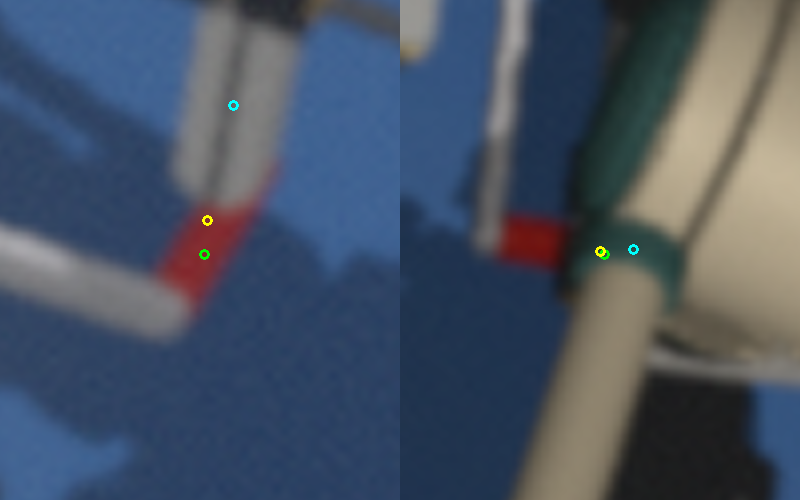

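The opening of 0.0005 m means the fingers closed on nothing. In the side view the visible fingertip ends near zoomed (212,205), while the projected tip is at (204,254). The fingers seem to end about 20 mm above where kinematics puts them. I'll lift and check that against a free background.

```bash
python3 - <<'E'
from plant import r, gripper_to, vision, models, telemetry as T
from h import *
p=T.current_ee_pos()
r.move_l(p+[0,0,.05],vel=.15); gripper_to(.05)
p=T.current_ee_pos(); Rt=Rq(T.current_tool_rot()); X=Rt.apply([1,0,0]);Z=Rt.apply([0,0,1]);Y=Rt.apply([0,1,0]); print(p,T.current_opening(),T.current_t(),T.current_joints().round(3))
tiles=[]
for c in("side","top"):
    im=vision.snapshot(c);k=vision.get_calibration(c)
    pts=proj([p+.025*Z+s*.025*X for s in(-1,1)]+[p+.006*Z+s*.025*X for s in(-1,1)]+[p-.03*Z+s*.025*X for s in(-1,1)],k);print(pts.round(1))
    S=8;o=cv2.resize(im,None,fx=S,fy=S,interpolation=cv2.INTER_CUBIC)
    for u,col in zip(pts,[(0,255,0)]*2+[(0,255,255)]*2+[(255,255,0)]*2): cv2.circle(o,tuple(int(v) for v in (u+.5)*S),4,col,2)
    x,y=(pts[0]*S).astype(int); tiles.append(o[y-300:y+300,x-200:x+200])
cv2.imwrite("pics/c4.png",np.hstack(tiles)[:,:,::-1])
E
```

```text
[ 0.46539514 -0.12536086  0.12165311] 0.05031236274330566 9.1083 [-0.408  0.197  1.821 -0.     1.124 -0.28 ]
[[371.8 167.4]
 [351.7 159.8]
 [373.  161.8]
 [352.7 154.1]
 [375.5 150.7]
 [354.6 143. ]]
[[342.6 278.8]
 [344.9 259.5]
 [343.7 278.7]
 [346.1 259.1]
 [345.9 278.6]
 [348.3 258.5]]
```

View pics/c4.png

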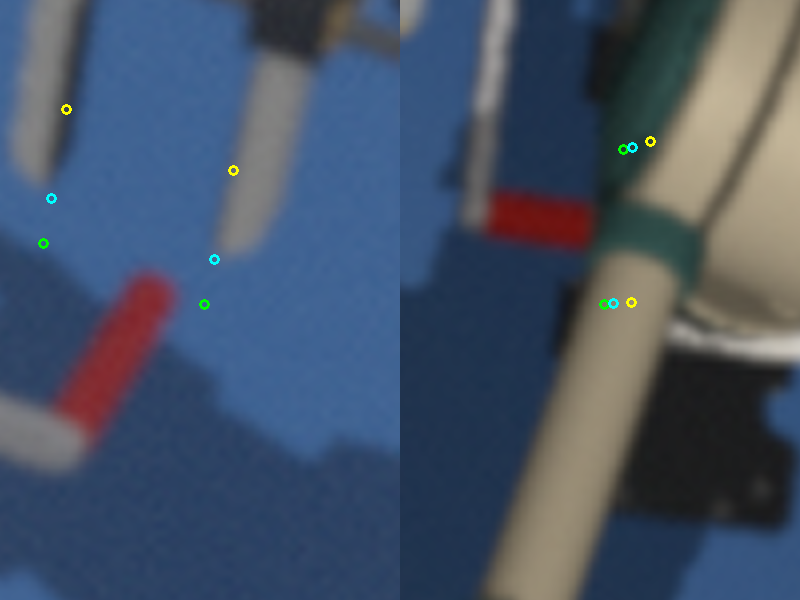

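The fingertips really end about 20 mm short of the stated nose: the visible tip is at TCP +4 mm, and the finger edges and the body in the top view rule out a lateral shift. So I'll treat the grasp point as TCP −13 mm along the tool. Going that much lower stays clear of the bench even if the stated geometry is right, so I'll regrasp with a guard.

```bash
cat >> h.py <<'E'
GO=-.013  # real grasp point along tool z from TCP (seen in pictures; book says +.006)
def tcp(p,q): return np.asarray(p)-GO*Rq(q).apply([0,0,1])
E
python3 - <<'E'
from plant import r, gripper_to, vision, telemetry as T
from h import *
f=np.load("fit.npy"); q=tool(f); off=np.array([0,-.002,0])
g=W(LG(f[3])+off,f)
print("guard",r.move_l(tcp(g,q),vel=.1,guard=6))
gripper_to(0.0,f_grip=15)
print(T.current_t(),T.current_opening(),T.current_ee_pos(),T.current_ee_pos()-tcp(g,q),T.current_wrist_force())
a=vision.snapshot("side")[100:250,280:480]; cv2.imwrite("pics/c5.png",cv2.resize(a,(800,600),interpolation=cv2.INTER_CUBIC)[:,:,::-1])
E
```

```text
guard False
10.6833 0.015521180494010741 [ 0.46368216 -0.12310028  0.05230818] [-0.00195698  0.00026647 -0.00030308] [-5.02594849 -0.16982259  2.81873316]
```

View pics/c5.png

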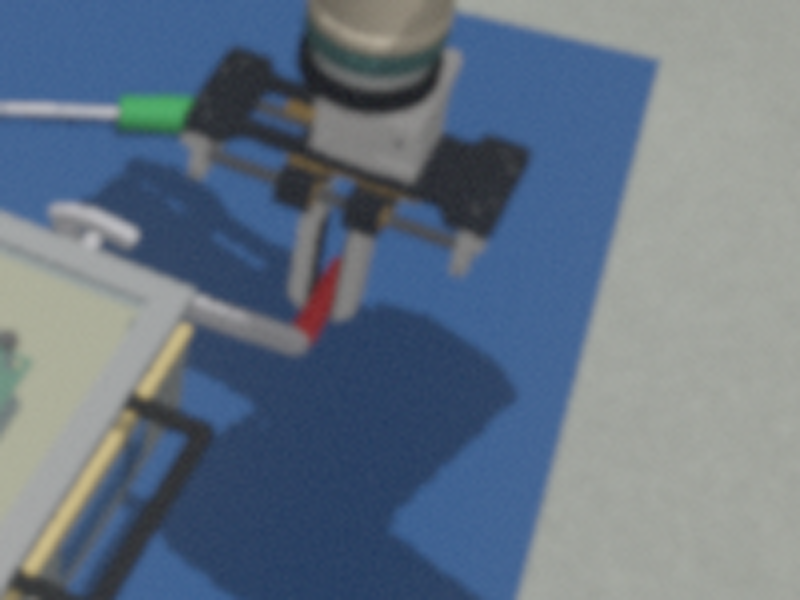

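It holds the grip: the opening is 15.5 mm for a 16 mm grip, and the side view shows red between the fingers. The arm yielded 2 mm towards −x, so I'll undo the x shift for the lever arc and swing it.

```bash
python3 - <<'E'
from plant import r, gripper_to, vision, models, telemetry as T
from h import *
f=np.load("fit.npy"); fl=f.copy(); fl[0]-=.0015; q=tool(f); off=np.array([0,-.002,0])
for a in np.linspace(f[3],1.571,10)[1:]:
    p=tcp(W(LG(a)+off,fl),q); r.move_l(p,vel=.08)
    print(round(a,2),(T.current_ee_pos()-p).round(4),T.current_wrist_force().round(1),round(T.current_opening(),4))
print(T.current_t())
for c in("side","top"):
    im=vision.snapshot(c); cv2.imwrite(f"pics/{c}6.png",im[:,:,::-1])
    for t in("lever_grip","gate_handle"):
        print(c,t,[(d["at"].round(4) if hasattr(d["at"],"round") else d["at"],round(d["score"],2)) for d in models.mark_of(t,c)[:1]])
print("exp",W(LG(1.571),fl))
E
```

```text
0.25 [-0.0007  0.0002  0.0002] [-5.1 -1.1  2. ] 0.0154
0.42 [-0.0014  0.0003  0.0002] [-6.9  0.1  3.7] 0.0154
0.58 [-0.0025  0.0003  0.0003] [-8.9 -0.5  6.6] 0.0154
0.75 [-0.004   0.0004  0.0006] [-12.2  -0.4  10.9] 0.0155
0.91 [-0.0057  0.0005  0.0013] [-15.2  -0.3  15.6] 0.0153
1.08 [-0.0051  0.0003  0.0031] [-17.5   1.1  23.7] 0.015
1.24 [ 0.0007 -0.0006  0.0044] [-9.3  1.6 21. ] 0.0155
1.41 [ 0.0031 -0.0009  0.0033] [-2.  -0.  10.9] 0.0154
1.57 [ 0.0031 -0.001   0.0018] [-1.  -0.6  5.4] 0.0156
14.4083
side lever_grip [([0.5896, -0.1354, 0.1822], 0.81)]
side gate_handle [([0.5022, 0.0926, 0.1063], 0.78)]
top lever_grip [([0.5941, -0.1404, 0.1816], 0.52)]
top gate_handle [([0.5055, 0.0972, 0.1065], 0.65)]
exp [ 0.58794828 -0.13729659  0.18      ]
```

View pics/side6.png

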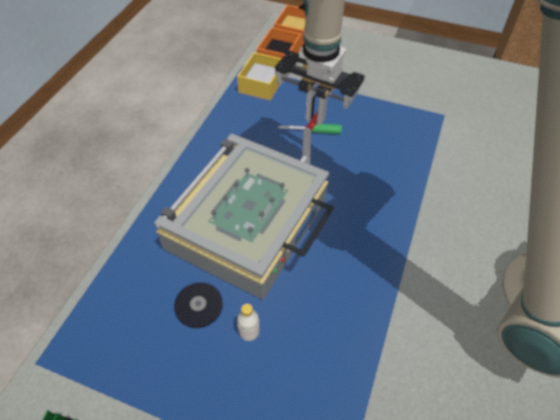

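Side view: the lever stands upright with the red grip between the fingers near (312,124), the gate is still closed, and the bystanders haven't moved. Now I'll release, retreat upwards and check the lever again.

```bash
python3 - <<'E'
from plant import r, gripper_to, vision, models, telemetry as T
from h import *
f=np.load("fit.npy"); q=tool(f)
gripper_to(.05)
p=T.current_ee_pos(); r.move_l(p+[0,0,.09],vel=.2)
h=W(HG(0),f)
r.move_to(tcp(h+[0,0,.15],q),q); gripper_to(.04)
print(T.current_t(),T.current_wrist_force().round(1))
for c in("side","top"):
    im=vision.snapshot(c); cv2.imwrite(f"pics/{c}7.png",im[:,:,::-1])
    for t in("lever_grip","lever_pivot","gate_handle"):
        print(c,t,[(np.round(d["at"],4),round(d["score"],2)) for d in models.mark_of(t,c)[:1]])
print("handle",h)
E
```

```text
17.3917 [0.1 0.2 0.4]
side lever_grip []
side lever_pivot [(array([ 0.5923, -0.0876,  0.0529]), 0.95)]
side gate_handle [(array([0.503 , 0.0912, 0.1076]), 0.61)]
top lever_grip [(array([ 0.5943, -0.1388,  0.1799]), 0.75)]
top lever_pivot [(array([ 0.5957, -0.0836,  0.0548]), 0.9)]
top gate_handle [(array([0.5655, 0.3103, 0.0022]), 0.62)]
handle [0.50308535 0.09261927 0.106     ]
```

View pics/side7.png

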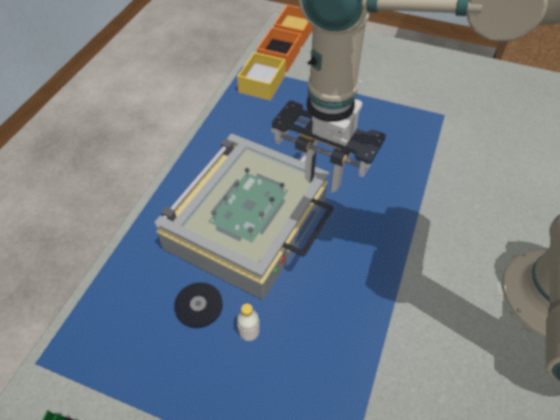

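View pics/top7.png

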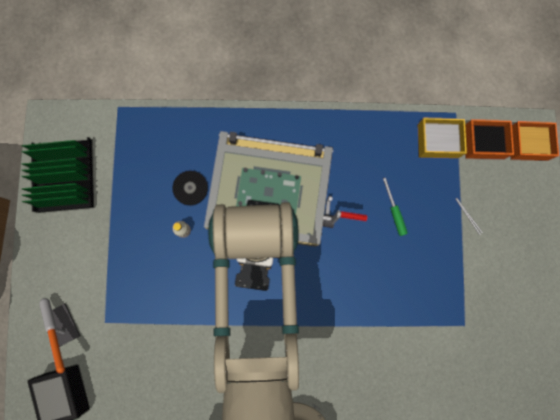

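The lever stays upright, with its grip at about (352,216) in the top view. From the marks it stands at roughly 1.57–1.62 rad. Now the handle.

```bash
python3 - <<'E'
from plant import r, gripper_to, vision, models, telemetry as T
from h import *
f=np.load("fit.npy"); q=tool(f); h=W(HG(0),f)
print("guard",r.move_l(tcp(h,q),vel=.1,guard=6),T.current_wrist_force().round(1))
gripper_to(0.0,f_grip=35)
print(T.current_t(),T.current_opening(),T.current_ee_pos()-tcp(h,q),T.current_wrist_force().round(1))
a=vision.snapshot("side")[120:270,230:430]; cv2.imwrite("pics/c8.png",cv2.resize(a,(800,600),interpolation=cv2.INTER_CUBIC)[:,:,::-1])
E
```

```text
guard False [ 0.1  0.3 -0.7]
20.0167 0.010973740311201517 [-7.41212014e-04  9.43629434e-05  8.15322094e-05] [-3.3  0.6  3.3]
```

View pics/c8.png

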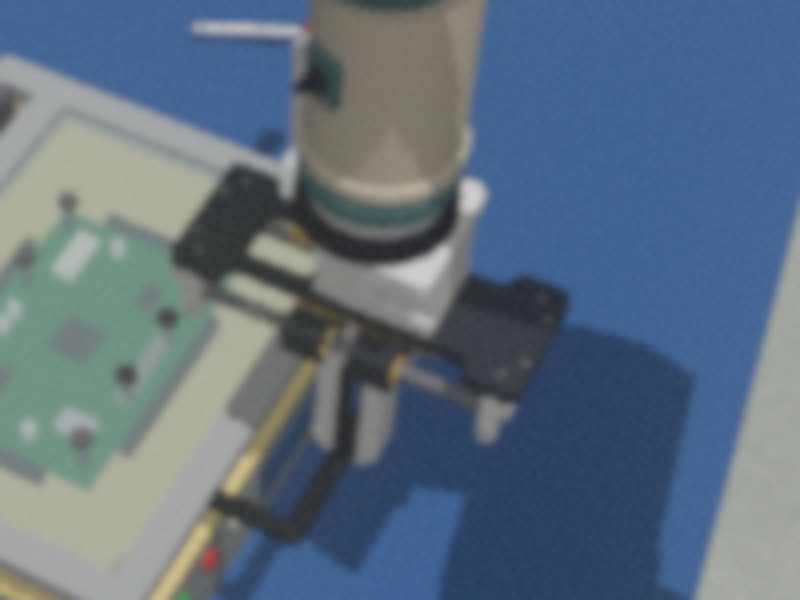

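The side view shows the bar between both fingers at zoomed (345,430), and the opening is 11 mm. I'll lift along the arc while watching the wrist force.

```bash
python3 - <<'E'
from plant import r, gripper_to, vision, models, telemetry as T
from h import *
f=np.load("fit.npy"); f[0]-=.0007; q=tool(f)
for a in np.linspace(0,.785,9)[1:]:
    p=tcp(W(HG(a),f),q); r.move_l(p,vel=.06)
    F=T.current_wrist_force(); e=T.current_ee_pos()
    hp=e+GO*Rq(T.current_tool_rot()).apply([0,0,1]); hi=W(np.array([.12,0,.106]),f)
    d=hp-hi; dx=-(d[0]*np.cos(f[2])+d[1]*np.sin(f[2])); 
    print(round(a,2),(e-p).round(4),F.round(1),round(T.current_opening(),4),"ang",round(np.arctan2(d[2],dx),3),"rad",round(np.hypot(dx,d[2]),4),round(T.current_t(),2))
    if np.linalg.norm(F)>50: print("stop");break
for c in("side","top"):
    im=vision.snapshot(c); cv2.imwrite(f"pics/{c}9.png",im[:,:,::-1])
    for t in("lever_grip","gate_hinge","gate_handle"):
        print(c,t,[(np.round(d["at"],4),round(d["score"],2)) for d in models.mark_of(t,c)[:1]])
E
```

```text
0.1 [-0.0001  0.      0.    ] [-0.5  0.3 -4. ] 0.0108 ang 0.098 rad 0.2951 20.7
0.2 [-0.0002  0.      0.0002] [-2.   0.9 -3.2] 0.0113 ang 0.197 rad 0.2952 21.33
0.29 [-0.0005  0.      0.    ] [-4.   1.  -3.7] 0.0112 ang 0.294 rad 0.2955 21.97
0.39 [-0.0005 -0.      0.0009] [-5.9  1.  -2.2] 0.0112 ang 0.395 rad 0.2958 22.6
0.49 [-0.0008 -0.      0.0011] [-6.7  1.2 -1.3] 0.0108 ang 0.493 rad 0.2963 23.23
0.59 [-0.0012 -0.0001  0.0015] [-8.2  1.4  0.2] 0.011 ang 0.591 rad 0.2968 23.87
0.69 [-0.0014 -0.0002  0.0022] [-9.   1.5  3.4] 0.011 ang 0.69 rad 0.2974 24.5
0.78 [-0.0016 -0.0002  0.0028] [-9.8  0.1  4.9] 0.0105 ang 0.788 rad 0.2981 25.13
side lever_grip [(array([ 0.5921, -0.1346,  0.1816]), 0.66)]
side gate_hinge [(array([0.7968, 0.0536, 0.1046]), 0.73)]
side gate_handle [(array([0.5878, 0.0823, 0.3121]), 0.83)]
top lever_grip [(array([ 0.5925, -0.1408,  0.1803]), 0.68)]
top gate_hinge []
top gate_handle []
```

View pics/side9.png

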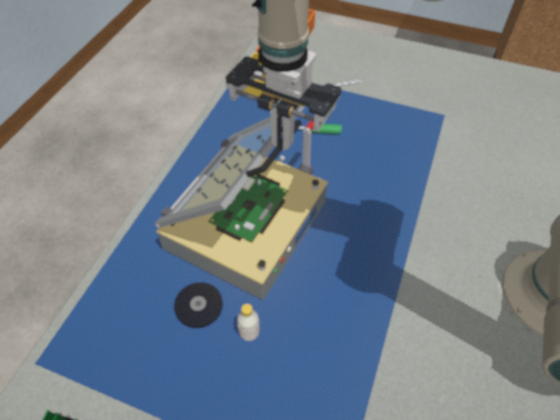

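View pics/top9.png

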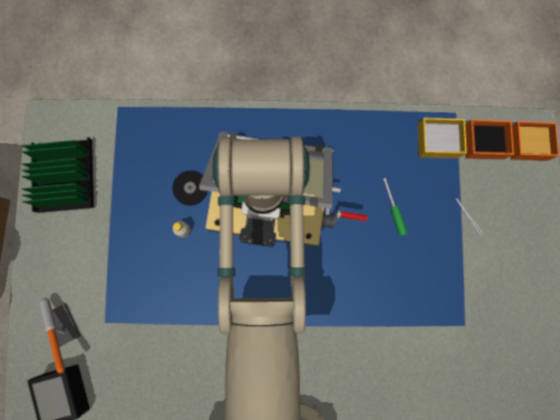

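The gate is up. From the handle mark (z 0.312) it stands at about 0.77 rad, and kinematics give 0.79. The lever is upright, the board is in its nest, and the bottle (248,322), reel (198,304) and screwdriver are unchanged. One hold to confirm it is steady, then I'll hand in.

```bash
python3 - <<'E'
from plant import r, vision, models, telemetry as T
from h import *
for i in range(2):
    r.hold(.6); print(T.current_t(),T.current_ee_pos().round(4),T.current_opening(),T.current_wrist_force().round(1),abs(T.current_dq()).max())
vision.snapshot("side"); vision.snapshot("top")
for t in("gate_handle","lever_grip","board","flux_bottle","reel","screwdriver"):
    for c in ("side","top"): print(c,t,[(np.round(d["at"],4),round(d["score"],2)) for d in models.mark_of(t,c)[:1]])
r.sign_off()
E
```

```text
26.1333 [0.5863 0.0814 0.3042] 0.010964374333506539 [-9.2  0.2  4.6] 0.00138175693812444
26.7333 [0.5863 0.0814 0.3042] 0.010785691972029684 [-8.7  1.5  4.5] 0.0018629126778356459
side gate_handle [(array([0.5887, 0.0789, 0.3123]), 0.89)]
top gate_handle [(array([ 0.6424, -0.2797,  0.0027]), 0.17)]
side lever_grip [(array([ 0.5905, -0.1331,  0.1813]), 0.81)]
top lever_grip [(array([ 0.5933, -0.1401,  0.1807]), 0.69)]
side board [(array([0.6657, 0.0735, 0.0822]), 0.97)]
top board []
side flux_bottle [(array([0.5682, 0.3114, 0.002 ]), 0.75)]
top flux_bottle [(array([0.5688, 0.3075, 0.0021]), 0.7)]
side reel [(array([ 0.693 ,  0.2931, -0.001 ]), 0.84)]
top reel [(array([0.6912, 0.2983, 0.0012]), 0.67)]
side screwdriver [(array([ 6.431e-01, -2.785e-01,  1.000e-04]), 0.68)]
top screwdriver [(array([ 6.459e-01, -2.825e-01, -3.000e-04]), 0.64)]
the job is handed in; nothing more can be done
```

I swung the clamp lever upright, then lifted the gate by its handle to about 45°. The job was handed in at about 27 s with the gripper still holding the handle.

**Last checks:**
- **Gate:** it stands at 0.77 rad from the handle mark and 0.79 rad from the arm's own position, and it held still over 1.2 s. The fingers are 10.8 mm open on the 12 mm bar with a 35 N grip set.
- **Lever:** the marks put it at about 1.57–1.62 rad, inside the 1.396–1.746 limit.
- **Board:** the side camera puts it in its nest, at z 0.082. There was no mark of it before the gate opened, so I could not measure whether it moved.
- **Bystanders:** the bottle, reel and screwdriver are within about 5 mm of their first readings, which is within the networks' error.

**What went wrong or disagreed:**
- **First grasp of the lever:** it closed on nothing. In the pictures the fingertips end about 20 mm short of the stated 25 mm nose. I moved the assumed grasp point back by 19 mm, and both later grasps held.
- **Lever swing:** the wrist force rose to about 30 N partway through, then dropped again.
- **Top camera at the end:** the arm blocked its view of the handle and board, so the gate and board checks rest on the side camera and the arm's readings.

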